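# Dial the code on the blade box and draw its bolt

### The job

Unlock the blade box of the wrapping station: roll its three thumbwheels one by one, with light fingertip pressure (never over 20 N on a wheel), until 4-3-6 stands in line with the index marks on the cover, read left to right from the robot's side. Then slide the bolt fully open, away from the wheels, leave the code showing, and leave the things around the box where they are.

Things in the scene. Friction and masses are not known exactly. Their poses are not given: they have to be found in the camera images.
- codebox: Grey steel box fixed to the table. Origin on the table under the middle of its lock part; x points away from the robot, y to the left, z up. The lock's flat cover, 72 mm above the table, spans x -65 to +65, y -135 to +105 mm; behind it, to x = 187 mm, the blade box with a lid 62 mm high. Wheels stand out of the cover at x = 0, y = +72, +38, +4 mm.
- slot_a (a point): Point in the left wheel's slot, level with the cover (72 mm above the table), straight above the axle. The wheel (black, 52 mm in diameter, 16 mm wide, axle along box y) nominally stands 12 mm out of the cover, but each worn axle rests anywhere from 4 mm lower to 4 mm higher, which no reading shows: feel for the contact. White index bars lie on the cover beside the wheels, at box x = 0.
- slot_b (a point): The same for the middle wheel, 34 mm to the right of the left one. Each axle is sprung: it gives about 1 mm for each 4 N of downward press, 7 mm at most, and rises again.
- slot_c (a point): The same for the right wheel, 34 mm further right. Wheels do not click: friction holds them (0.06 N m, about 2.3 N at the rim), so under too light a press a fingertip slips on the rim. Thin raised lines between the digits are looks only.
- wheel_a (a joint): Left thumbwheel (y = +72 mm), rad: 0.6283 times the digit that is on top in line with the index marks; grows as the wheel's top is pushed away from the robot (+x of the box), 26 mm of rim per rad. Stops lie a little beyond 0 and 9 (-0.25 and 5.90). Must show 4, i.e. 2.513.
- wheel_b (a joint): Middle thumbwheel (y = +38 mm), as wheel_a. Must show 3, i.e. 1.885.
- wheel_c (a joint): Right thumbwheel (y = +4 mm), as wheel_a. Must show 6, i.e. 3.770.
- bolt (a joint): Travel of the slide bolt, m: 0 shut, 0.028 fully open. It slides to -y of the box (to the right, away from the wheels) with about 3 N of friction and stays where it is left. Inside, it has fins that pass through gates in the wheels: it stops at about 10 mm unless every wheel is within about 0.2 rad of its code digit.
- bolt_knob (a point): Middle of the bolt's steel upright, at box x = 0, y = -66 mm when shut, 108 mm above the table. The upright is 14 mm wide along y, 16 mm along x; it stands on the bolt bar (10 mm thick, axis 81 mm above the table) and has a 20 x 18 x 6 mm cap with its top 121 mm above the table. The bar's guides, at y = -33 and -122 mm, are 86 mm high; nothing else near is over 94 mm.
- jar: Bystander: jar 44 mm in diameter and 60 mm high, standing on the blade box lid; origin under its centre.
- tape_roll: Bystander: roll of tape 90 mm in diameter and 48 mm high lying flat to the left of the box; origin under its centre.
- screwdriver: Bystander: screwdriver lying in front of the box, about 200 mm long and 30 mm high at most; origin under it.
- pack_a: Bystander: wrapped pack 160 x 110 x 50 mm on the table far to the right; origin under its centre.
- pack_b: Bystander: wrapped pack 150 x 100 x 35 mm on the table far to the right; origin under its centre.
- paint_roller: Bystander: small paint roller lying on the table far to the left, 220 mm long, 40 mm high; origin under the roller's middle.
- spray: Bystander: bottle 60 mm in diameter and 170 mm high on the table, far left; origin under its centre.

How it is judged (in metres and radians):
On the way, in this order (a step that is already met when the one before it is completed fails the run):
1. the three wheels show 4-3-6, each within 0.16 rad of the index marks (a quarter of a digit) (value of joint wheel_a between 2.353 and 2.673 rad and value of joint wheel_b between 1.725 and 2.045 rad and value of joint wheel_c between 3.61 and 3.93 rad), for 0.2 s.
2. the bolt is slid open (over 24 of its 28 mm) (value of joint bolt above 0.024 m), for 0.2 s.
At the end, for the whole second after the job is handed in: The wheels still show 4-3-6, each within 0.16 rad (a quarter of a digit), and the bolt is more than 24 mm open (all of step 1 and value of joint bolt above 0.024 m); the robot touches nothing.
It fails at once if the robot presses on a wheel with more than 20 N (contact force between any of the fingers, the arm and wheel_a above 20 N or contact force between any of the fingers, the arm and wheel_b above 20 N or contact force between any of the fingers, the arm and wheel_c above 20 N).
It fails at once if a thing around the box is pushed away by more than 30 mm (distance of any of jar, tape_roll, screwdriver, pack_a, pack_b, paint_roller, spray from where it was at the start of the episode above 0.03 m).
It also fails if it takes over 61 s, if anything falls off the work surface, if the arm or the gripper's body presses on something with over 40 N, if the wrist force passes 120 N, or if a joint passes its speed limit or range.

### The arm

A 7-joint arm with a two-finger parallel gripper is mounted at the origin on the work surface. World frame = base frame: x ahead of the robot, y to its left, z up, the work surface at z = 0. Lengths are in mm, angles in degrees, forces in N, time in s.
With the tool pointing down it reaches from about 425 to 825 mm from the base axis. Payload 3.6 kg.
Tool frame: the origin (TCP) lies midway between the tips of the shut fingers; the grasp point (between the pads) lies 19 mm behind it; z points along the fingers, y is the direction in which the jaws open and shut (so a half turn about z gives the same grasp; the last joint's range is limited). The gripper opens to 93 mm and grips with 3 to 60 N. Pads are 15 mm wide; open, the fingers measure 128 mm over their backs; the gripper's body (75 mm by 188 mm) begins 65 mm behind the grasp point.
Start: joints at [72.622, 35.231, -0.722, 81.555, 0.464, 63.22, -2.315], TCP at [177.644, -625.223, 218.64] pointing down, gripper open.
Joint ranges: [-178.69, 178.69], [-17.37, 117.87], [-77.05, 75.6], [15.02, 138.74], [-78.02, 258.01], [0.78, 113.62], [-162.83, 162.83]. Speed limits (degrees/s): [159.86, 159.86, 180, 180, 180, 180, 180].

### API

Orientations are given as a 3x3 rotation matrix whose columns are the frame's x, y, z axes.
In Python, from bench import robot gives the robot as it stands.
- The arm moves only by the tool arm_command, never from a script. Its argument "steps" is a list that holds one entry, the list of rows, each a list of 7 numbers: the shift along the tool's x, y, z in units of 50 mm (1.0 is 50 mm), then the turn, a rotation vector about the tool's x, y, z in units of 10 degrees (1.0 is 10 degrees), then the closure in counts, from 0 (fully open) to 255 (shut). A call has 1 to 10 rows; each row is the pose to reach, as a shift and turn from the pose commanded when the call began, along the tool's axes at that moment; what a row does not reach only later rows make up. A row lasts 1/8 s, in which the tool goes at most 62.5 mm and 10.7 degrees, less where a joint would pass 70% of its speed; a pose out of reach is approached as far as the arm can. A call with a gripper value outside its range is refused whole. The fingers move at their own pace and stop on an object; "force" is the grip in N (left out, the last holds). Time passes only in rows, so rows that repeat a pose let the fingers close. It gives the time, the measured TCP pose, the force and the opening at its end, in the units of the state.
- robot.state(): the state, without advancing time (a new reading comes with each control period).
- robot.read_camera(name): name is "scene" or "top" or "wrist"; returns the picture (384x512x3 uint8, red, green, blue); there is no depth.
- robot.calibration(name): a dict with "K" (3x3 intrinsics, pixels), "R" (3x3) and "t" (3): a world point X has camera coordinates R X + t. Camera axes: x right, y down, z forward; pixel columns grow to the right and rows downward; lengths in mm; the calibration is good to about 2 mm. A picture is of the moment at which its call begins: read the wrist's pose just before it. calibration takes no time and is no camera call; for the wrist camera it gives the pose at the moment of the call.
- robot.sign_off(): hands the job in, once; it reports no verdict.
The state is a dict: "t": time; "joints": joint angles; "qvel": joint speeds; "joint_efforts": joint torques, N m; "position": TCP position; "eef_rot": TCP orientation; "wrist_force": force on the tool from outside, world axes, zero at the start; "torque": the same for the moment, N m; "grip_width": finger opening in mm.
Only numpy, scipy, OpenCV 4.12 (cv2) and the standard library are available. Lean on these libraries where they do the work, as an engineer would, in place of code of your own. Each camera call takes 0.05 s, during which the arm holds its last target.

## Working session

There is one attempt and no reset: what is moved stays moved. The work goes in short steps, Python scripts to look and compute and a tool call to move; the robot and the scene stay as the last step left them, time stands still between calls to the robot, and variables do not carry over. Pictures are saved under pics/ and viewed, and the job is handed in when it is done.

Besides the shell and the picture viewer there is one more tool, called by a JSON object that holds its "api" and its "payload", one argument or row to a line. arm_command: Moves the arm, as the interface text tells. Its arguments: {"type":"object","properties":{"steps":{"type":"array"},"force":{"type":"number"}},"required":["steps"]}

```bash
ls; mkdir -p pics
python3 - <<'E'
from bench import robot
import cv2
s=robot.state()
for k,v in s.items(): print(k,v)
for n in ["scene","top"]:
    im=robot.read_camera(n); cv2.imwrite(f"pics/{n}0.png",im[:,:,::-1]); c=robot.calibration(n); print(n,c)
E
```

```text
pics
t 0.0
joints [72.62024349 35.28905637 -0.72295555 81.63994383  0.4652636  63.21981453
 -2.31453316]
qvel [-0.03309782  0.01449402 -0.04120713 -0.00290531 -0.05019645  0.04005667
 -0.02041459]
joint_efforts [-8.45692966e-05 -4.58944845e+01  2.08717324e-01 -1.65749627e+01
 -6.11988176e-02  2.06043350e-02  2.34650861e-04]
position [ 177.44104972 -624.49239953  217.49135006]
eef_rot [[ 9.61903489e-01  2.73388221e-01 -7.47689269e-04]
 [ 2.73389238e-01 -9.61900409e-01  2.43452005e-03]
 [-5.36335081e-05 -2.54618353e-03 -9.99996757e-01]]
wrist_force [-1.22784909  0.37392283 -0.2340333 ]
torque [ 0.01544308 -0.08150118 -0.00566211]
grip_width 92.94664911047751
scene {'K': array([[451.79347301,   0.        , 245.41206391],
       [  0.        , 451.79347301, 194.96817961],
       [  0.        ,   0.        ,   1.        ]]), 'R': array([[ 0.81855627,  0.57392239,  0.02405666],
       [ 0.33987714, -0.45013721, -0.82574816],
       [-0.46308656,  0.68409764, -0.56352573]]), 't': array([-444.56828036,  -85.45905591, 1659.21782272])}
top {'K': array([[437.65167259,   0.        , 253.93467015],
       [  0.        , 437.65167259, 188.05151027],
       [  0.        ,   0.        ,   1.        ]]), 'R': array([[-0.01404836, -0.99989161,  0.00440638],
       [-0.99908801,  0.0138591 , -0.04038646],
       [ 0.04032101, -0.00496973, -0.99917442]]), 't': array([  13.22231928,  535.16840616, 1387.52235338])}
```

View pics/scene0.png

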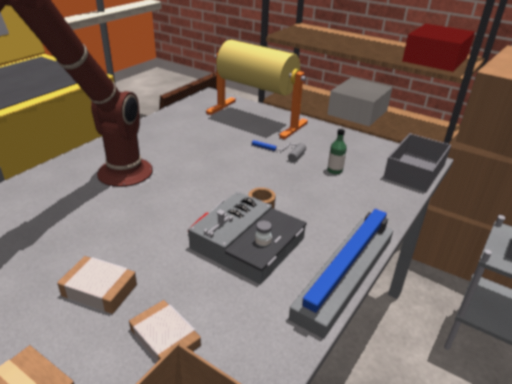

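View pics/top0.png

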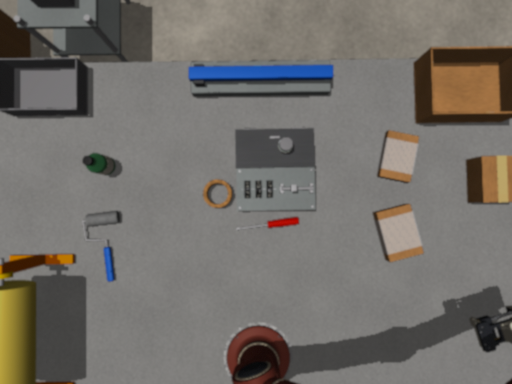

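The top view shows the lock cover at about cols 236–315, rows 167–211. The three wheels are at cols ~248, 259 and 270, row 189, with the bolt knob at ~(295,188). The tape roll is to the left, the screwdriver in front, and the jar on the lid. I'll measure the corners.

```bash
cat > h.py <<'E'
import numpy as np, cv2
from bench import robot
def ray(c,u,v,z):
    K,R,t=c["K"],c["R"],c["t"]
    d=R.T@np.linalg.solve(K,[u,v,1.0]); o=-R.T@t
    return o+d*(z-o[2])/d[2]
def proj(c,X):
    p=c["K"]@(c["R"]@np.asarray(X,float)+c["t"]); return p[:2]/p[2]
E
python3 - <<'E'
from h import *
im=cv2.imread("pics/top0.png")
cr=im[120:240,190:330]; cv2.imwrite("pics/topz.png",cv2.resize(cr,None,fx=5,fy=5,interpolation=cv2.INTER_CUBIC))
c=robot.calibration("top")
for p in [(236,167.5),(315,167),(236,211.5),(315.5,210.5)]: print(p,ray(c,*p,72))
im=cv2.imread("pics/scene0.png")
cr=im[170:290,170:320]; cv2.imwrite("pics/scenez.png",cv2.resize(cr,None,fx=5,fy=5,interpolation=cv2.INTER_CUBIC))
E
```

```text
(236, 167.5) [596.53020731  60.05090216  72.        ]
(315, 167) [ 594.76032218 -181.87026472   72.        ]
(236, 211.5) [462.06934099  61.71752518  72.        ]
(315.5, 210.5) [ 461.69507965 -180.77671303   72.        ]
```

View pics/topz.png

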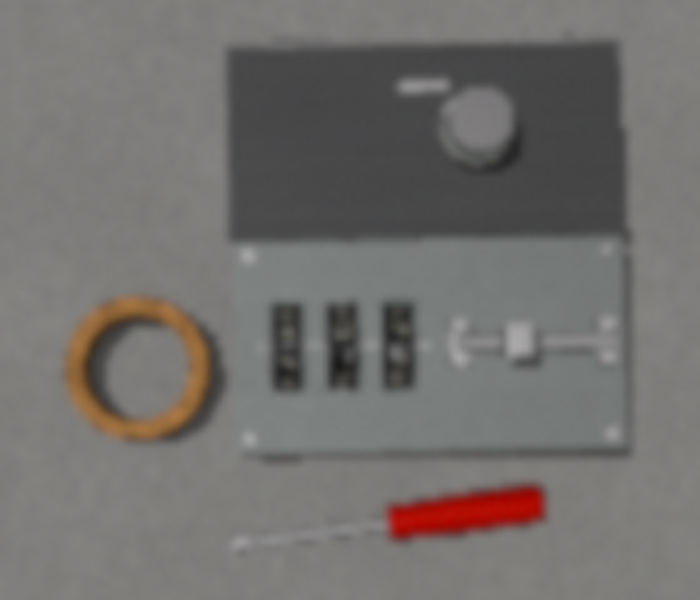

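View pics/scenez.png

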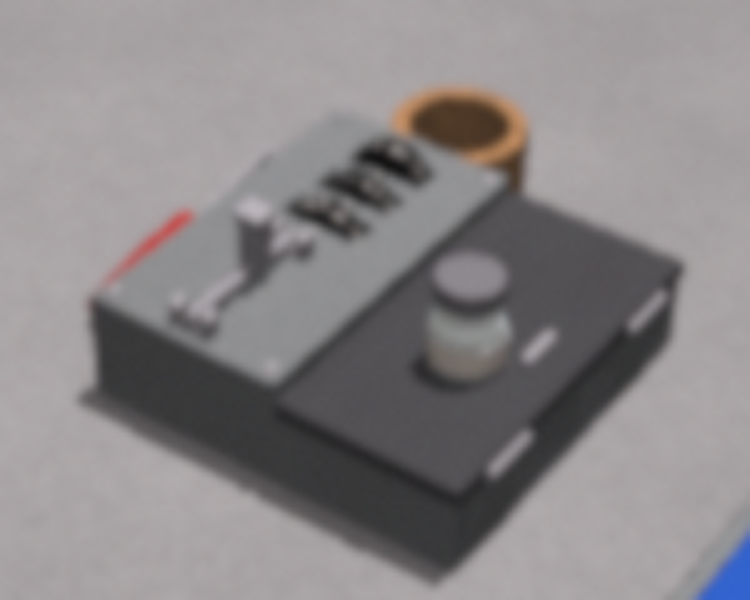

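Run:
```python
from h import *
s=robot.state(); c=robot.calibration("wrist"); R=s["eef_rot"]
o=-c["R"].T@c["t"]; print("cam in tool",R.T@(o-s["position"])); print("axes in tool",R.T@c["R"].T); print(c["K"])
ct=robot.calibration("top")
for n,p,z in [("scL1",(249,256),73),("scR1",(605,248),73),("scL0",(250,439),73),("scR0",(612,433),73),("a",(287,347),84),("b",(343,347),84),("c",(399,346),84),("cap",(519,340),121),("guideL",(460,342),86),("guideR",(607,340),86)]:
    print(n,ray(ct,190+p[0]/5-.4,120+p[1]/5-.4,z))
im=robot.read_camera("wrist"); cv2.imwrite("pics/w0.png",im[:,:,::-1])
tgt=np.array([450,-45,260]); print("shift",R.T@(tgt-s["position"])/50)
```

```text
cam in tool [  67.46976589   -0.20461783 -166.20675297]
axes in tool [[ 3.26648747e-05 -9.69981605e-01 -2.43178297e-01]
 [ 9.99998628e-01 -3.70996795e-04  1.61414445e-03]
 [-1.65590879e-03 -2.43178016e-01  9.69980263e-01]]
[[290.2977835    0.         250.29294178]
 [  0.         290.2977835  193.92236792]
 [  0.           0.           1.        ]]
scL1 [586.18488442  49.74924328  73.        ]
scR1 [ 588.10858398 -168.12138429   73.        ]
scL0 [474.40158824  50.56051216  73.        ]
scR0 [ 474.95219037 -170.21172262   73.        ]
a [529.76410924  27.14505112  84.        ]
b [529.29350366  -6.75704185  84.        ]
c [529.42873022 -40.67616602  84.        ]
cap [ 530.57168017 -109.90639735  121.        ]
guideL [531.26098326 -77.52670841  86.        ]
guideR [ 531.23794068 -166.49519298   86.        ]
shift [ 8.41197344 -9.66218732 -0.82601616]
```

View pics/w0.png

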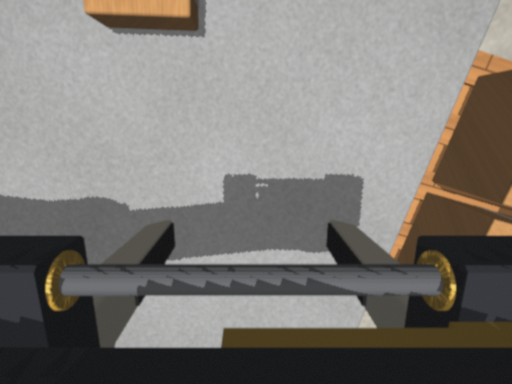

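{"api": "arm_command", "payload": {
  "steps": [
    [[0.8,-0.8,0,0,0,-0.6,255],[1.8,-1.7,0,0,0,-1.4,255],[2.8,-2.6,0,0,0,-2.2,255],[3.8,-3.5,0,0,0,-3.0,255],[4.8,-4.4,0,0,0,-3.8,255],[5.8,-5.3,0.1,0,0,-4.6,255],[6.8,-6.2,0.3,0,0,-5.4,255],[7.8,-7.1,0.5,0,0,-6.2,255],[8.8,-8.0,0.8,0,0,-7.0,255],[9.92,-9.12,1.17,0,0,-7.41,255]]
  ],
  "force": 30
}}

```text
t: 1.4
position: [501.6, -100.4, 172.8]
eef_rot: [[-0.001, 1.0, 0.001], [1.0, 0.001, -0.0], [-0.0, 0.001, -1.0]]
wrist_force: [0.3, -0.5, 0.5]
grip_width: 1.1
```

{"api": "arm_command", "payload": {
  "steps": [
    [[0,0,0,0,0,0,255],[0,0,0,0,0,0,255]]
  ]
}}

```text
t: 1.65
position: [500.2, -102.3, 172.8]
eef_rot: [[0.001, 1.0, -0.001], [1.0, -0.001, -0.001], [-0.001, -0.001, -1.0]]
wrist_force: [1.1, -0.6, -0.8]
grip_width: 0.5
```

Run:
```python
from h import *
s=robot.state(); print(s["t"],s["position"],s["wrist_force"],s["grip_width"])
c=robot.calibration("wrist")
im=robot.read_camera("wrist"); cv2.imwrite("pics/w1.png",im[:,:,::-1])
```

```text
1.65 [ 500.19482932 -102.27089973  172.77985823] [ 1.11214461 -0.6204219  -0.78020928] 0.45423188024549416
```

View pics/w1.png

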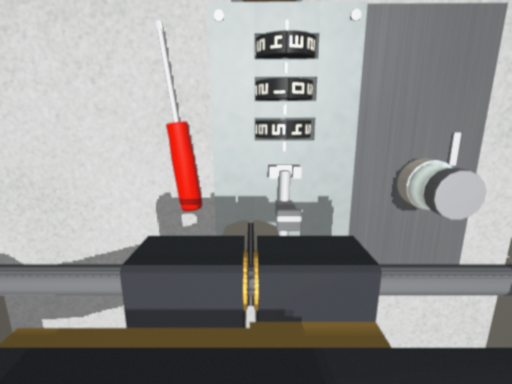

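The wrist view shows the wheels at about (286,45), (285,89) and (283,129), the screwdriver at left, the jar at right and the knob below. I'll move closer to read the digits.

{"api": "arm_command", "payload": {
  "steps": [
    [[0.7,0.6,0.3,0,0,0,255],[1.1,0.6,0.6,0,0,0,255],[1.1,0.6,0.6,0,0,0,255],[1.1,0.6,0.6,0,0,0,255]]
  ]
}}

```text
t: 2.2
position: [530.6, -49.4, 143.6]
eef_rot: [[0.004, 1.0, 0.0], [1.0, -0.004, -0.002], [-0.002, 0.0, -1.0]]
wrist_force: [0.7, -0.5, 0.1]
grip_width: 0.3
```

```bash
cat > look.py <<'E'
import sys
from h import *
s=robot.state(); print(round(s["t"],2),s["position"].round(2),s["wrist_force"].round(2))
c=robot.calibration("wrist")
im=robot.read_camera("wrist")[:,:,::-1]; n=sys.argv[1]
cv2.imwrite(f"pics/{n}.png",im); np.savez(f"pics/{n}.npz",**c)
r=cv2.rotate(im,cv2.ROTATE_90_COUNTERCLOCKWISE)
# crop around wheels
p=np.array([proj(c,[530,y,80]) for y in (45,-55)]); print(p)
u0=int(p[:,0].mean())-50; v0=max(0,int(p[:,1].min())-10); v1=int(p[:,1].max())+10
cr=cv2.rotate(im[v0:v1,max(0,u0):u0+100],cv2.ROTATE_90_COUNTERCLOCKWISE)
f=min(790/cr.shape[1],590/cr.shape[0])
cv2.imwrite(f"pics/{n}z.png",cv2.resize(cr,None,fx=f,fy=f,interpolation=cv2.INTER_CUBIC)); print("crop",u0,v0,v1,f)
E
python3 look.py w2
```

```text
2.2 [530.55 -49.36 143.62] [ 0.68 -0.48  0.08]
[[248.34092132  83.02791612]
 [249.03614916 211.27359417]]
crop 198 73 221 5.337837837837838
```

View pics/w2z.png

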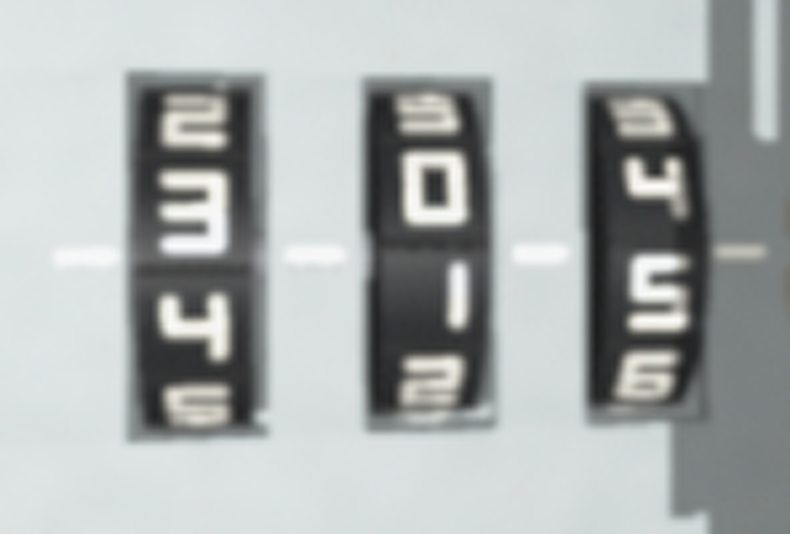

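View pics/w2.png

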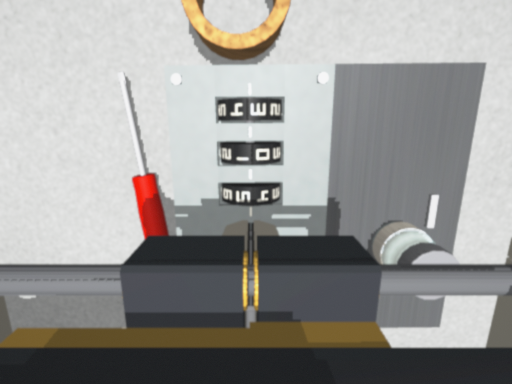

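Run:
```python
from h import *
im=cv2.imread("pics/w2.png")
cv2.imwrite("pics/w2f.png",cv2.resize(im[200:340,190:315],None,fx=4,fy=4,interpolation=cv2.INTER_CUBIC))
im=cv2.imread("pics/w0.png")
cv2.imwrite("pics/w0f.png",cv2.resize(im[200:340,80:190],None,fx=4,fy=4,interpolation=cv2.INTER_CUBIC))
c=np.load("pics/w2.npz"); 
# TCP projection and tip points
for x in (-7.5,7.5):
  for dy in (-17.5,0,17.5): print(x,dy,proj(c,[530.55+dy,-49.36+x,143.6]))
for p in [(176,78),(323,78)]: print(ray(c,*p,73))
for y in (27,-7,-41): print(proj(c,[530,y,84]))
```

```text
-7.5 -17.5 [221.27495301 245.54536023]
-7.5 0 [249.57584548 245.43013515]
-7.5 17.5 [277.87887684 245.31490136]
7.5 -17.5 [220.56350444 222.62519375]
7.5 0 [249.45902529 222.50666329]
7.5 17.5 [278.35677585 222.38812369]
[474.73444068  49.65064745  73.        ]
[587.02228407  49.19888789  73.        ]
[248.44848407 108.0127602 ]
[248.69735096 153.72875076]
[248.92835878 196.16409166]
```

View pics/w2f.png

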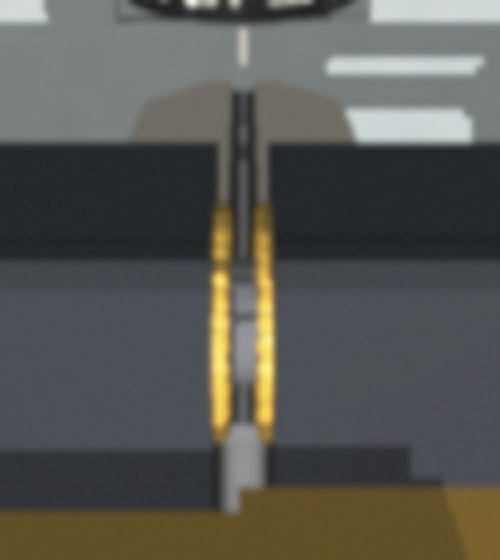

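View pics/w0f.png

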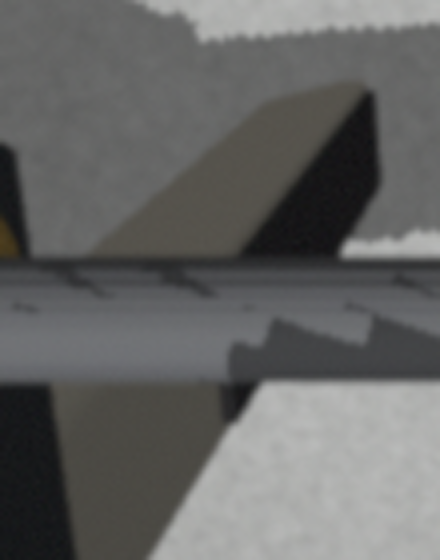

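Estimated wheel angles from the crop: a ≈ 2.13 (needs +0.38 rad), b ≈ 0.36 (+1.53), c ≈ 2.91 (+0.86). All three roll forward (+x). I'll start by feeling for wheel a.

{"api": "arm_command", "payload": {
  "steps": [
    [[1.0,-0.09,0,0,0,0,255],[1.53,-0.09,0.4,0,0,0,255],[1.53,-0.09,0.8,0,0,0,255],[1.53,-0.09,0.87,0,0,0,255],[1.53,-0.09,0.87,0,0,0,255],[1.53,-0.09,0.87,0,0,0,255]]
  ]
}}

```text
t: 3.0
position: [527.0, 28.9, 100.5]
eef_rot: [[0.002, 1.0, 0.002], [1.0, -0.002, -0.0], [-0.0, 0.002, -1.0]]
wrist_force: [0.4, -0.1, 0.4]
grip_width: 0.4
```

{"api": "arm_command", "payload": {
  "steps": [
    [[-0.03,0,0.1,0,0,0,255],[-0.03,0,0.2,0,0,0,255],[-0.03,0,0.23,0,0,0,255],[-0.03,0,0.23,0,0,0,255]]
  ]
}}

```text
t: 3.5
position: [526.1, 28.3, 87.9]
eef_rot: [[0.001, 1.0, -0.0], [1.0, -0.001, 0.0], [0.0, -0.0, -1.0]]
wrist_force: [-0.8, 0.6, 0.1]
grip_width: 0.3
```

{"api": "arm_command", "payload": {
  "steps": [
    [[0,0,0.02,0,0,0,255],[0,0,0.04,0,0,0,255],[0,0,0.04,0,0,0,255]]
  ]
}}

```text
t: 3.88
position: [526.4, 28.4, 86.6]
eef_rot: [[0.001, 1.0, 0.001], [1.0, -0.001, 0.0], [0.0, 0.001, -1.0]]
wrist_force: [-1.2, -0.2, 4.2]
grip_width: 0.6
```

{"api": "arm_command", "payload": {
  "steps": [
    [[0,0,0.02,0,0,0,255],[0,0,0.03,0,0,0,255],[0,0,0.03,0,0,0,255]]
  ]
}}

```text
t: 4.25
position: [526.5, 28.4, 85.5]
eef_rot: [[0.001, 1.0, 0.001], [1.0, -0.001, -0.0], [-0.0, 0.001, -1.0]]
wrist_force: [-2.0, -1.4, 9.0]
grip_width: 0.6
```

{"api": "arm_command", "payload": {
  "steps": [
    [[0,0.04,0,0,0,0,255],[0,0.08,0,0,0,0,255],[0,0.12,0,0,0,0,255],[0,0.16,0.0,0,0,0,255],[0,0.2,0.01,0,0,0,255],[0,0.2,0.01,0,0,0,255]]
  ]
}}

```text
t: 5.0
position: [536.9, 28.5, 85.2]
eef_rot: [[0.001, 1.0, 0.002], [1.0, -0.001, 0.0], [0.0, 0.002, -1.0]]
wrist_force: [-0.8, 0.1, 8.7]
grip_width: 0.7
```

{"api": "arm_command", "payload": {
  "steps": [
    [[0,0,-0.1,0,0,0,255],[0,0,-0.4,0,0,0,255],[-0.5,0,-0.7,0,0,0,255],[-1.0,-0.1,-0.7,0,0,0,255],[-1.3,-0.1,-0.7,0,0,0,255],[-1.3,-0.1,-0.7,0,0,0,255]]
  ]
}}

```text
t: 5.75
position: [531.2, -38.0, 119.1]
eef_rot: [[0.003, 1.0, -0.0], [1.0, -0.003, -0.0], [-0.0, -0.0, -1.0]]
wrist_force: [0.2, 0.9, -0.7]
grip_width: 0.8
```

```bash
python3 look.py w3
```

```text
5.75 [531.24 -37.95 119.1 ] [ 0.16  0.89 -0.71]
[[247.2808294   96.65614042]
 [248.03949904 235.58889474]]
crop 197 86 245 4.968553459119497
```

View pics/w3z.png

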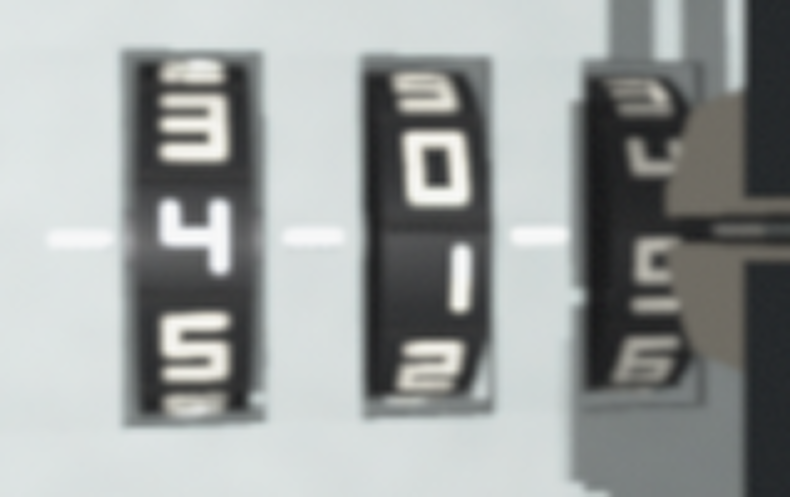

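Wheel a now shows 4, centred on the index line (237 vs 239 px in the crop). Next is wheel b, which needs about 40 mm of rim in three strokes.

{"api": "arm_command", "payload": {
  "steps": [
    [[0.3,-0.13,0,0,0,0,255],[0.61,-0.13,0.2,0,0,0,255],[0.61,-0.13,0.48,0,0,0,255],[0.61,-0.13,0.54,0,0,0,255],[0.61,-0.13,0.6,0,0,0,255],[0.61,-0.13,0.6,0,0,0,255]]
  ]
}}

```text
t: 6.55
position: [524.8, -6.7, 88.9]
eef_rot: [[0.002, 1.0, -0.0], [1.0, -0.002, -0.0], [-0.0, -0.0, -1.0]]
wrist_force: [0.5, 0.4, -0.3]
grip_width: 0.5
```

{"api": "arm_command", "payload": {
  "steps": [
    [[0,0,0.03,0,0,0,255],[0,0,0.05,0,0,0,255],[0,0,0.05,0,0,0,255]]
  ]
}}

```text
t: 6.92
position: [524.7, -6.3, 86.7]
eef_rot: [[0.001, 1.0, 0.0], [1.0, -0.001, 0.0], [0.0, 0.0, -1.0]]
wrist_force: [-0.8, -0.8, -0.0]
grip_width: 0.6
```

{"api": "arm_command", "payload": {
  "steps": [
    [[0,0,0.03,0,0,0,255],[0,0,0.05,0,0,0,255],[0,0,0.05,0,0,0,255]]
  ]
}}

```text
t: 7.3
position: [524.7, -6.2, 84.0]
eef_rot: [[0.001, 1.0, -0.0], [1.0, -0.001, 0.0], [0.0, -0.0, -1.0]]
wrist_force: [0.3, 0.2, 0.4]
grip_width: 0.6
```

{"api": "arm_command", "payload": {
  "steps": [
    [[0,0,0.02,0,0,0,255],[0,0,0.04,0,0,0,255],[0,0,0.04,0,0,0,255]]
  ]
}}

```text
t: 7.68
position: [524.7, -6.2, 82.1]
eef_rot: [[0.001, 1.0, -0.0], [1.0, -0.001, 0.0], [0.0, -0.0, -1.0]]
wrist_force: [-0.5, 0.1, 0.4]
grip_width: 0.3
```

{"api": "arm_command", "payload": {
  "steps": [
    [[0,0,0.02,0,0,0,255],[0,0,0.04,0,0,0,255],[0,0,0.04,0,0,0,255]]
  ]
}}

```text
t: 8.05
position: [524.8, -6.2, 80.6]
eef_rot: [[0.001, 1.0, 0.0], [1.0, -0.001, -0.0], [-0.0, 0.0, -1.0]]
wrist_force: [-1.2, 0.0, 5.7]
grip_width: 0.9
```

{"api": "arm_command", "payload": {
  "steps": [
    [[0,0,0.02,0,0,0,255],[0,0,0.03,0,0,0,255],[0,0,0.03,0,0,0,255]]
  ]
}}

```text
t: 8.43
position: [524.9, -6.2, 79.7]
eef_rot: [[0.001, 1.0, 0.001], [1.0, -0.001, -0.0], [-0.0, 0.001, -1.0]]
wrist_force: [-3.1, -1.1, 8.3]
grip_width: 0.3
```

{"api": "arm_command", "payload": {
  "steps": [
    [[0,0.04,0,0,0,0,255],[0,0.09,0,0,0,0,255],[0,0.14,0,0,0,0,255],[0,0.19,0.0,0,0,0,255],[0,0.23,0.005,0,0,0,255],[0,0.27,0.01,0,0,0,255],[0,0.27,0.01,0,0,0,255]]
  ]
}}

```text
t: 9.3
position: [539.5, -6.1, 79.4]
eef_rot: [[0.001, 1.0, 0.003], [1.0, -0.001, -0.0], [-0.0, 0.003, -1.0]]
wrist_force: [0.2, -0.8, 8.3]
grip_width: 0.4
```

{"api": "arm_command", "payload": {
  "steps": [
    [[0,0,-0.1,0,0,0,255],[0,-0.1,-0.14,0,0,0,255],[0,-0.27,-0.14,0,0,0,255],[0,-0.27,-0.1,0,0,0,255],[0,-0.27,-0.04,0,0,0,255],[0,-0.27,-0.01,0,0,0,255],[0,-0.27,-0.01,0,0,0,255]]
  ]
}}

```text
t: 10.18
position: [524.4, -6.3, 79.4]
eef_rot: [[0.001, 1.0, -0.001], [1.0, -0.001, -0.001], [-0.001, -0.001, -1.0]]
wrist_force: [-2.8, 0.3, 10.1]
grip_width: 0.5
```

{"api": "arm_command", "payload": {
  "steps": [
    [[0,0.04,0,0,0,0,255],[0,0.09,0,0,0,0,255],[0,0.14,0,0,0,0,255],[0,0.19,0.0,0,0,0,255],[0,0.23,0.0,0,0,0,255],[0,0.27,0.005,0,0,0,255],[0,0.27,0.005,0,0,0,255]]
  ]
}}

```text
t: 11.05
position: [539.7, -6.2, 79.5]
eef_rot: [[0.001, 1.0, 0.003], [1.0, -0.001, -0.0], [-0.0, 0.003, -1.0]]
wrist_force: [-0.6, -0.8, 8.1]
grip_width: 0.4
```

{"api": "arm_command", "payload": {
  "steps": [
    [[0,0,-0.1,0,0,0,255],[0,0,-0.4,0,0,0,255],[-0.4,-0.1,-0.7,0,0,0,255],[-0.7,-0.2,-0.8,0,0,0,255],[-0.7,-0.2,-0.8,0,0,0,255],[-0.7,-0.2,-0.8,0,0,0,255]]
  ]
}}

```text
t: 11.8
position: [528.0, -40.6, 118.1]
eef_rot: [[0.0, 1.0, -0.0], [1.0, -0.0, 0.001], [0.001, -0.0, -1.0]]
wrist_force: [-0.4, 0.1, -0.4]
grip_width: 0.5
```

```bash
python3 look.py w4
```

```text
11.8 [528.01 -40.64 118.07] [-0.37  0.09 -0.35]
[[252.53359471  92.36223141]
 [252.32254522 232.83856171]]
crop 202 82 242 4.9375
```

View pics/w4z.png

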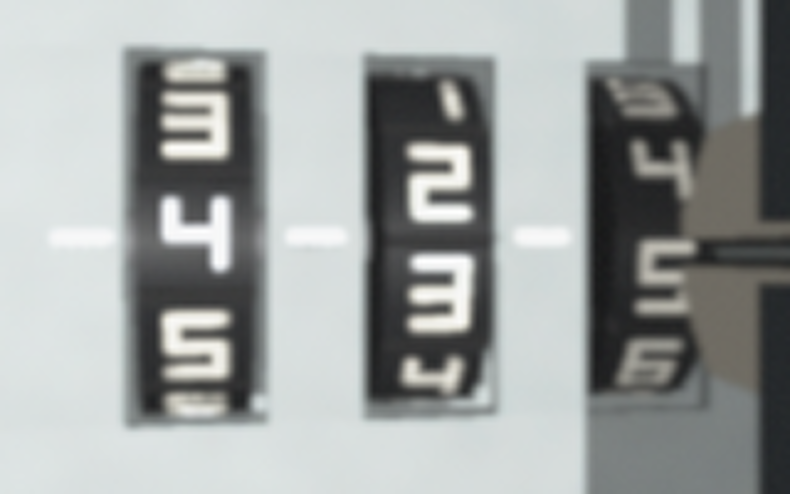

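Wheel b now sits between 2 and 3 (boundary at 242 px, index 237), so it needs about 9 mm more.

{"api": "arm_command", "payload": {
  "steps": [
    [[0.4,-0.03,0.1,0,0,0,255],[0.69,-0.03,0.4,0,0,0,255],[0.69,-0.03,0.66,0,0,0,255],[0.69,-0.03,0.7,0,0,0,255],[0.69,-0.03,0.74,0,0,0,255],[0.69,-0.03,0.77,0,0,0,255],[0.69,-0.03,0.77,0,0,0,255]]
  ]
}}

```text
t: 12.72
position: [526.5, -7.3, 80.6]
eef_rot: [[0.002, 1.0, -0.0], [1.0, -0.002, -0.001], [-0.001, -0.0, -1.0]]
wrist_force: [-1.9, -0.1, 5.1]
grip_width: 0.2
```

{"api": "arm_command", "payload": {
  "steps": [
    [[0,0,0.02,0,0,0,255],[0,0,0.02,0,0,0,255],[0,0.04,0.02,0,0,0,255],[0,0.09,0.02,0,0,0,255],[0,0.13,0.02,0,0,0,255],[0,0.17,0.02,0,0,0,255],[0,0.17,0.02,0,0,0,255]]
  ]
}}

```text
t: 13.6
position: [535.9, -7.3, 80.2]
eef_rot: [[0.002, 1.0, 0.002], [1.0, -0.002, -0.001], [-0.001, 0.002, -1.0]]
wrist_force: [-1.1, 1.2, 5.5]
grip_width: 0.1
```

{"api": "arm_command", "payload": {
  "steps": [
    [[0,0,-0.1,0,0,0,255],[0,0,-0.4,0,0,0,255],[-0.4,-0.08,-0.7,0,0,0,255],[-0.8,-0.16,-0.8,0,0,0,255],[-1.0,-0.16,-0.9,0,0,0,255],[-1.0,-0.16,-0.9,0,0,0,255]]
  ]
}}

```text
t: 14.35
position: [527.7, -57.4, 124.5]
eef_rot: [[0.002, 1.0, 0.001], [1.0, -0.002, 0.0], [0.0, 0.001, -1.0]]
wrist_force: [0.5, -0.3, 0.2]
grip_width: 0.6
```

```bash
python3 look.py w5
```

```text
14.35 [527.75 -57.38 124.5 ] [ 0.5  -0.29  0.21]
[[252.40086586  66.97935223]
 [252.47669407 208.90838148]]
crop 202 56 218 4.8765432098765435
```

View pics/w5z.png

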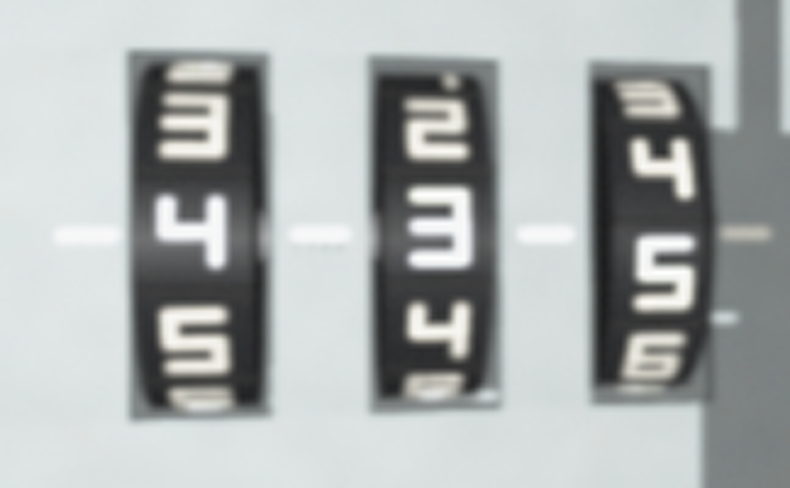

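Wheel b shows 3 (centre at 228 px, index 234, about 0.03 rad over). Wheel c needs about 22 mm.

{"api": "arm_command", "payload": {
  "steps": [
    [[0.33,-0.045,0.2,0,0,0,255],[0.33,-0.045,0.5,0,0,0,255],[0.33,-0.045,0.66,0,0,0,255],[0.33,-0.045,0.7,0,0,0,255],[0.33,-0.045,0.72,0,0,0,255],[0.33,-0.045,0.72,0,0,0,255]]
  ]
}}

```text
t: 15.15
position: [525.2, -40.5, 88.1]
eef_rot: [[0.001, 1.0, 0.001], [1.0, -0.001, -0.0], [-0.0, 0.001, -1.0]]
wrist_force: [0.3, -0.4, -0.9]
grip_width: 0.2
```

{"api": "arm_command", "payload": {
  "steps": [
    [[0,0,0.03,0,0,0,255],[0,0,0.05,0,0,0,255],[0,0,0.05,0,0,0,255]]
  ]
}}

```text
t: 15.52
position: [524.9, -40.3, 85.4]
eef_rot: [[0.001, 1.0, -0.0], [1.0, -0.001, 0.0], [0.0, -0.0, -1.0]]
wrist_force: [0.7, -0.7, 0.6]
grip_width: 0.6
```

{"api": "arm_command", "payload": {
  "steps": [
    [[0,0,0.02,0,0,0,255],[0,0,0.04,0,0,0,255],[0,0,0.04,0,0,0,255]]
  ]
}}

```text
t: 15.9
position: [524.9, -40.3, 83.3]
eef_rot: [[0.001, 1.0, -0.0], [1.0, -0.001, 0.0], [0.0, -0.0, -1.0]]
wrist_force: [-0.3, 1.0, 0.4]
grip_width: 0.2
```

{"api": "arm_command", "payload": {
  "steps": [
    [[0,0,0.02,0,0,0,255],[0,0,0.04,0,0,0,255],[0,0,0.04,0,0,0,255]]
  ]
}}

```text
t: 16.27
position: [525.0, -40.2, 81.4]
eef_rot: [[0.001, 1.0, 0.0], [1.0, -0.001, 0.0], [0.0, 0.0, -1.0]]
wrist_force: [0.3, 0.2, 1.0]
grip_width: 0.3
```

{"api": "arm_command", "payload": {
  "steps": [
    [[0,0,0.02,0,0,0,255],[0,0,0.03,0,0,0,255],[0,0,0.03,0,0,0,255]]
  ]
}}

```text
t: 16.65
position: [525.0, -40.2, 80.2]
eef_rot: [[0.001, 1.0, 0.0], [1.0, -0.001, -0.0], [-0.0, 0.0, -1.0]]
wrist_force: [-2.0, -0.1, 4.9]
grip_width: 0.5
```

{"api": "arm_command", "payload": {
  "steps": [
    [[0,0,0.02,0,0,0,255],[0,0,0.025,0,0,0,255],[0,0.04,0.025,0,0,0,255],[0,0.09,0.025,0,0,0,255],[0,0.13,0.025,0,0,0,255],[0,0.17,0.025,0,0,0,255],[0,0.205,0.025,0,0,0,255],[0,0.205,0.025,0,0,0,255]]
  ]
}}

```text
t: 17.65
position: [535.4, -40.2, 79.4]
eef_rot: [[0.001, 1.0, 0.0], [1.0, -0.001, -0.0], [-0.0, 0.0, -1.0]]
wrist_force: [-2.2, 0.4, 7.9]
grip_width: 0.5
```

{"api": "arm_command", "payload": {
  "steps": [
    [[0,0,-0.1,0,0,0,255],[0,-0.1,-0.14,0,0,0,255],[0,-0.21,-0.14,0,0,0,255],[0,-0.21,-0.1,0,0,0,255],[0,-0.21,-0.04,0,0,0,255],[0,-0.21,0,0,0,0,255],[0,-0.21,0,0,0,0,255]]
  ]
}}

```text
t: 18.52
position: [524.7, -40.2, 79.3]
eef_rot: [[0.001, 1.0, -0.0], [1.0, -0.001, -0.001], [-0.001, -0.0, -1.0]]
wrist_force: [-2.0, -1.2, 8.1]
grip_width: 0.6
```

{"api": "arm_command", "payload": {
  "steps": [
    [[0,0.04,0,0,0,0,255],[0,0.09,0,0,0,0,255],[0,0.13,0,0,0,0,255],[0,0.17,0,0,0,0,255],[0,0.21,0,0,0,0,255],[0,0.21,0,0,0,0,255]]
  ]
}}

```text
t: 19.27
position: [535.5, -40.2, 79.5]
eef_rot: [[0.001, 1.0, 0.001], [1.0, -0.001, -0.0], [-0.0, 0.001, -1.0]]
wrist_force: [-1.7, -1.1, 8.4]
grip_width: 0.4
```

{"api": "arm_command", "payload": {
  "steps": [
    [[0,0,-0.1,0,0,0,255],[0,0,-0.4,0,0,0,255],[-0.2,-0.08,-0.9,0,0,0,255],[-0.33,-0.1,-1.1,0,0,0,255],[-0.33,-0.1,-1.1,0,0,0,255],[-0.33,-0.1,-1.1,0,0,0,255]]
  ]
}}

```text
t: 20.02
position: [529.8, -56.5, 133.0]
eef_rot: [[0.0, 1.0, -0.001], [1.0, -0.0, 0.0], [0.0, -0.001, -1.0]]
wrist_force: [0.0, -1.0, -0.6]
grip_width: 0.8
```

```bash
python3 look.py w6
```

```text
20.02 [529.78 -56.46 133.03] [ 0.   -0.98 -0.63]
[[249.90047973  70.61034584]
 [250.00067292 206.86973681]]
crop 199 60 216 5.064102564102564
```

View pics/w6z.png

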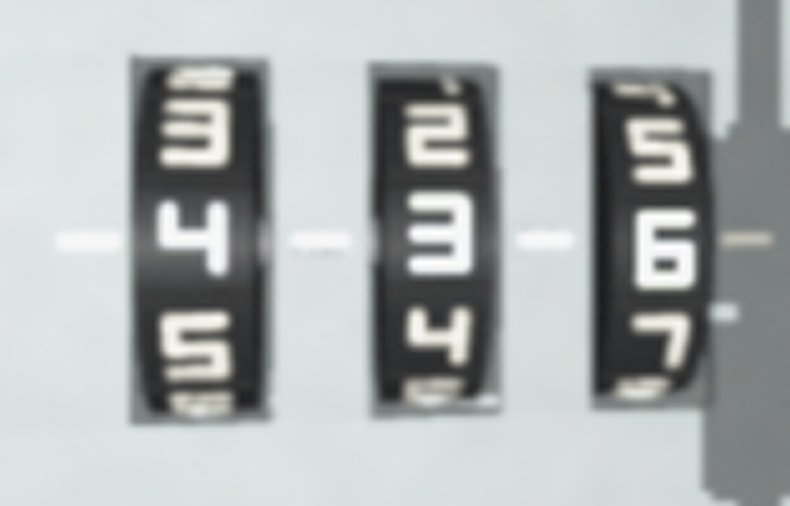

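All three wheels read 4-3-6. Wheel c sits about 0.05 rad short, which is well inside tolerance. Now the bolt.

{"api": "arm_command", "payload": {
  "steps": [
    [[-0.51,0.02,0.0,0,0,0,255],[-0.51,0.02,0.2,0,0,0,255],[-0.51,0.02,0.62,0,0,0,255],[-0.51,0.02,0.62,0,0,0,255],[-0.6,0.02,0.62,0,0,0,255],[-0.7,0.02,0.62,0,0,0,255],[-0.7,0.02,0.62,0,0,0,255]]
  ]
}}

```text
t: 20.95
position: [531.5, -92.6, 103.1]
eef_rot: [[0.002, 1.0, 0.001], [1.0, -0.002, -0.001], [-0.001, 0.001, -1.0]]
wrist_force: [0.1, 0.5, 0.3]
grip_width: 0.5
```

{"api": "arm_command", "payload": {
  "steps": [
    [[-0.06,0,0,0,0,0,255],[-0.12,0,0,0,0,0,255],[-0.18,0,0,0,0,0,255],[-0.24,0,0,0,0,0,255],[-0.3,0,0,0,0,0,255],[-0.3,0,0,0,0,0,255]]
  ]
}}

```text
t: 21.7
position: [531.4, -107.4, 102.6]
eef_rot: [[0.001, 1.0, 0.001], [1.0, -0.001, -0.0], [-0.0, 0.001, -1.0]]
wrist_force: [0.2, 2.2, 0.7]
grip_width: 0.1
```

{"api": "arm_command", "payload": {
  "steps": [
    [[-0.06,0,0,0,0,0,255],[-0.12,0,0,0,0,0,255],[-0.18,0,0,0,0,0,255],[-0.22,0,0,0,0,0,255],[-0.22,0,0,0,0,0,255]]
  ]
}}

```text
t: 22.32
position: [531.4, -118.3, 102.6]
eef_rot: [[0.001, 1.0, 0.001], [1.0, -0.001, -0.001], [-0.001, 0.001, -1.0]]
wrist_force: [1.5, 1.9, 1.3]
grip_width: 0.5
```

{"api": "arm_command", "payload": {
  "steps": [
    [[-0.03,0,0,0,0,0,255],[-0.06,0,0,0,0,0,255],[-0.06,0,0,0,0,0,255]]
  ]
}}

```text
t: 22.7
position: [531.3, -120.9, 102.6]
eef_rot: [[0.001, 1.0, 0.0], [1.0, -0.001, -0.0], [-0.0, 0.0, -1.0]]
wrist_force: [1.5, 1.9, 0.7]
grip_width: 0.3
```

Past the 10 mm block at only about 2–3 N. I'll continue until the end stop.

{"api": "arm_command", "payload": {
  "steps": [
    [[-0.02,0,0,0,0,0,255],[-0.05,0,0,0,0,0,255],[-0.05,0,0,0,0,0,255]]
  ]
}}

```text
t: 23.08
position: [531.3, -121.6, 102.7]
eef_rot: [[-0.0, 1.0, 0.0], [1.0, 0.0, 0.002], [0.002, 0.0, -1.0]]
wrist_force: [2.0, 5.6, 0.4]
grip_width: 0.6
```

{"api": "arm_command", "payload": {
  "steps": [
    [[-0.02,0,0,0,0,0,255],[-0.04,0,0,0,0,0,255],[-0.04,0,0,0,0,0,255]]
  ]
}}

```text
t: 23.45
position: [531.3, -121.6, 102.7]
eef_rot: [[-0.002, 1.0, 0.0], [1.0, 0.002, 0.005], [0.005, 0.0, -1.0]]
wrist_force: [1.4, 8.4, 1.0]
grip_width: 0.6
```

End stop reached: the tip stopped at y = −121.6 while the force rose to 8 N. Backing off and lifting.

{"api": "arm_command", "payload": {
  "steps": [
    [[0.15,0,0,0,0,0,255],[0.3,0,0,0,0,0,255],[0.3,0,-0.5,0,0,0,255],[0.3,0,-1.0,0,0,0,255],[0.3,0,-1.8,0,0,0,255],[-0.4,-0.2,-2.0,0,0,0,255],[-0.4,-0.2,-2.0,0,0,0,255],[-0.4,-0.2,-2.0,0,0,0,255],[-0.4,-0.2,-2.0,0,0,0,255]]
  ]
}}

```text
t: 24.58
position: [520.8, -144.1, 202.0]
eef_rot: [[-0.001, 1.0, -0.001], [1.0, 0.001, 0.001], [0.001, -0.001, -1.0]]
wrist_force: [-0.5, 0.6, 0.3]
grip_width: 0.8
```

```bash
python3 look.py w7
python3 - <<'E'
from h import *
im=robot.read_camera("scene")[:,:,::-1]
cv2.imwrite("pics/scene7.png",cv2.resize(im[130:300,100:330],None,fx=3.4,fy=3.4,interpolation=cv2.INTER_CUBIC))
E
```

```text
24.57 [ 520.85 -144.07  201.97] [-0.53  0.59  0.3 ]
[[260.76368849 -25.15438661]
 [259.72801465  97.00202327]]
crop 210 0 107 5.9
```

View pics/w7z.png

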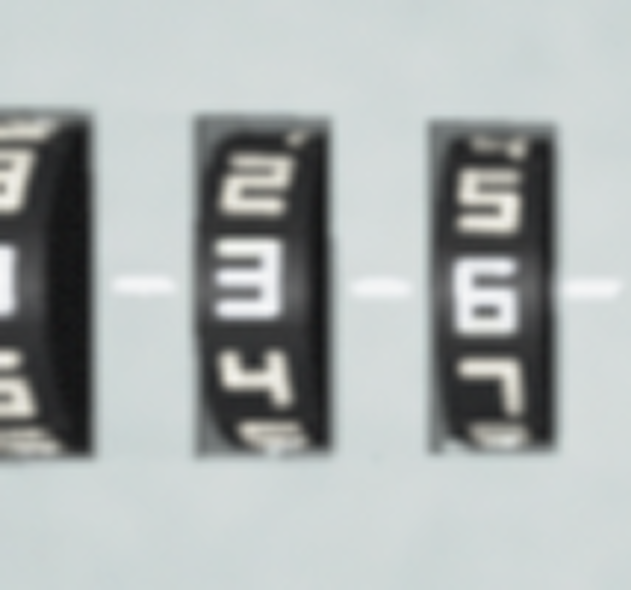

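View pics/w7.png

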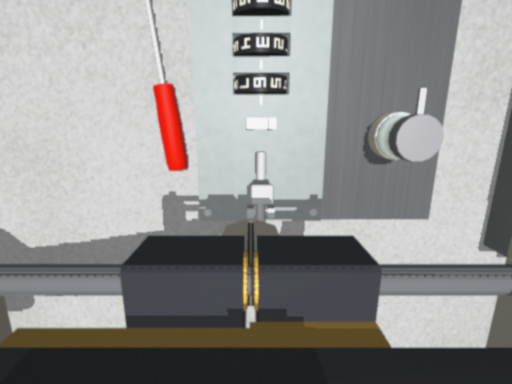

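View pics/scene7.png

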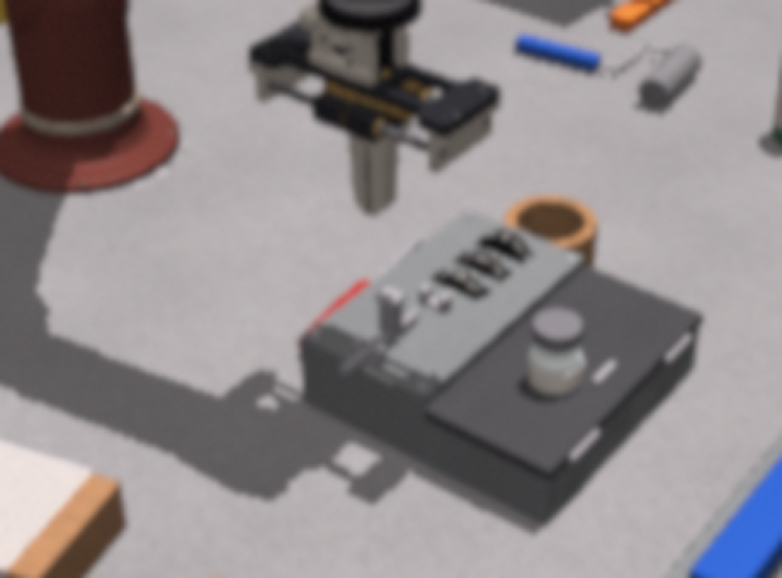

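The code still shows and the knob has moved right, to about (261,188) in the wrist view. I'll check the knob position, then hand in.

Run:
```python
from h import *
c=np.load("pics/w7.npz"); print("cap",ray(c,261,188,121), "shut was y~-110/-111")
s=robot.state(); print(s["t"],s["position"],s["wrist_force"]); print(robot.sign_off())
```

```text
cap [ 530.56858499 -133.74991683  121.        ] shut was y~-110/-111
24.675 [ 521.0615107  -144.22391991  202.14999007] [-0.37302962 -0.32178637  0.61414326]
the job is handed in; nothing more can be done
None
```

I set the wheels to 4-3-6 and slid the bolt to its end stop. I handed the job in at 24.7 s with the arm clear above the box.

**Wheels:** each was rolled forward with the shut fingertips. The highest force at the end of any move was about 10 N, against the 20 N limit. Readings in the last full view, taken before the bolt was moved:

| Wheel | Digit | Offset from the index marks |
|---|---|---|
| a | 4 | about 0 rad |
| b | 3 | about +0.03 rad |
| c | 6 | about −0.05 rad |

After the bolt was open, b and c looked unchanged. Wheel a was partly outside that last close picture, so its digit was not read again.

**Bolt:** it slid past the 10 mm block at only 2–3 N. The fingertip then stopped at y = −121.6 mm with the force rising to 8.4 N, which matches the expected 28 mm end stop.

**Check that disagreed:** a rough camera fix on the knob cap gave only about 23–24 mm of travel. That pixel was picked by eye and included the cap's side face, so I trusted the contact stop and did not measure the cap again.

**Surroundings:** the jar, screwdriver, tape roll and paint roller looked undisturbed in the last pictures, judged by eye only. I did not check the packs or the spray bottle again, but the arm went nowhere near them at table height.

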